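Shut and latch the radiosonde crate

ROBOT

A 6-joint arm with a two-finger parallel gripper is mounted at the origin on the work surface. World frame = base frame: x ahead of the robot, y to its left, z up, the work surface at z = 0. Lengths are in m, angles in degrees, forces in N, time in s.
With the tool pointing down it reaches from about 0.3 to 0.875 m from the base axis. Payload 6.4 kg.
Tool frame: the origin (TCP) lies on the mounting face of the last link; the fingertips stand 173 mm ahead of it and the grasp point (between the pads) lies 155 mm ahead of it; z points along the fingers, y is the line along which they close (so a half turn about z gives the same grasp; the last joint's range is limited). The gripper opens to 85 mm and grips with 20 to 120 N. Pads are 22 mm wide; open, the fingers measure 114 mm over their backs; the gripper's body (76 mm by 85 mm) begins 54 mm behind the grasp point. The pads swing forward as they close: fully open they stand 13 mm farther back than shut.
Start: joints at [-84.127, 10.359, 92.074, -0, 77.567, -11.82], TCP at [0.175, -0.548, 0.405] pointing down, gripper open.
Joint ranges: [-171.53, 171.53], [-51.25, 118.39], [17.06, 147.69], [-65.23, 245.23], [0, 150.52], [-178.68, 178.68]. Speed limits (degrees/s): [147.25, 147.25, 172.46, 180, 180, 180].

INTERFACE

Orientations are given as [roll, pitch, yaw] about the fixed x, y, z axes, in that order (R = Rz(yaw) Ry(pitch) Rx(roll)).
In Python, from cell import monitor, cams, ctrl gives the robot as it stands.
- The arm moves only by the tool step_hand, called after ">>>" as a command line: name --argument value ..., lists and objects as JSON in quotes. Schema: {"type":"object","properties":{"steps":{"type":"array","items":{"type":"array","prefixItems":[{"type":"array","items":{"type":"number"},"minItems":3,"maxItems":3},{"type":"array","items":{"type":"number"},"minItems":3,"maxItems":3}],"minItems":2,"maxItems":2},"minItems":1,"maxItems":12},"finger_gap":{"type":"number"},"clamp_n":{"type":"number"},"only":{"type":"string"},"quiet":{"type":"boolean"},"lines":{"type":"string"}},"required":["steps"],"additionalProperties":false}. steps is a list of rows, 1 to 12 of them, each written [[dx, dy, dz], [rx, ry, rz]]: dx, dy, dz in shares of 0.75 m (1.0 is 0.75 m), then a rotation vector rx, ry, rz in shares of pi/2 rad (1.0 is pi/2 rad); each row is the pose to reach, as a shift and turn from the pose commanded when the call began, along the tool's axes at that moment; what a row does not reach only later rows make up. A row lasts 1/8 s, in which the tool goes at most 0.0625 m and 10.7 degrees, less where a joint would pass 70% of its speed; a pose out of reach is approached as far as the arm can. finger_gap is the opening from 0.0 (shut) to 1.0 (fully open), set as the call begins (left out keeps the last). The fingers move at their own pace and stop on an object; clamp_n is the grip in N (left out, the last holds). Time passes only in rows, so rows that do not move let the fingers close. The tool returns the time, the measured TCP pose, the force, the opening and the grip force at its end. only (a regular expression) keeps the lines of the reply that match it, lines (a string "A,B") keeps lines A to B, and quiet returns only ok. Input that does not fit is refused with a message, and nothing moves.
- monitor.get_state(): the state, without advancing time (a new reading comes with each control period).
- cams.read_camera(name): name is "scene" or "top" or "wrist"; returns a dict with "image" (384x512x3 uint8, blue, green, red), "fovy" (degrees; the focal length in pixels is half the picture's height over the tangent of half this angle, whatever the lens; pixels are square), "cx", "cy" (the principal point, pixels), "k1" (the pictures are not rectified: a ray, as slopes to the right and down, at radius r is drawn at 1 + k1 r^2 times it, then the intrinsics apply), "pose" (4x4, takes a point from camera to world coordinates). Camera axes: x right, y down, z forward; pixel columns grow to the right and rows downward; lengths in m; the calibration is good to about 2 mm. A picture is of the moment at which its call begins. There is no depth.
- ctrl.close_job(): hands the job in; it is judged then, once.
The state is a dict: "time": time; "joints": joint angles; "joint_velocities": joint speeds; "joint_efforts": joint torques, N m; "tool_pos": TCP position; "eef_rot": TCP orientation; "ft_force": force on the tool from outside, world axes, zero at the start; "wrist_torque": the same for the moment, N m; "opening": opening from 0.0 (shut) to 1.0 (fully open); "gripper_force": force on a finger pad.
Only numpy, scipy, OpenCV 4.12 (cv2) and the standard library are available. Lean on these libraries where they do the work, as an engineer would, in place of code of your own. Each camera call takes 0.05 s, during which the arm holds its last target. There are 200 camera calls.

TASK

Shut the green instrument crate: with the fingertips, push its sliding lid along the rails over the white cases in the open well until it drops into its locating notches and lies flat. Then push the steel turn-latch round until it lies square across the lid. Only push gently: do not pinch, lift or tip the lid, and leave everything else on the bench where it stands.

Things in the scene. Friction and masses are not known exactly. Their poses are not given: they have to be found in the camera images.
- crate: Fixed green metal crate, 160 (x) by 400 (y) mm, walls 140 mm high. Origin: centre of underside; z up; the lid slides shut towards its +y. A steel rail runs inside each long wall, top at 130 mm; the walls stand 10 mm above the rails and guide the lid (2 mm play each side). The -y part has a fixed deck below rail height, the +y part is an open well holding white cases.
- well (a point): Where the lid's origin lies when shut: crate (0, 60, 124) mm; axes as the crate's. Each rail has two notches 19 mm long, 8 mm deep, centred 85 mm to either side of it along y. 30 mm of free rail lie between the shut lid and the +y end wall: a lid pushed faster than about 0.15 m/s could skip past, and can then be pushed back.
- lid: Loose green steel lid, plate 130 (x) by 200 (y) by 10 mm, 0.6 to 1 kg, on four feet 16 by 14 (y) mm, 6 mm high, at lid (+-57, +-85). Origin: centre, at the feet's soles; axes as the crate's. Starts on the rails, 70 to 130 mm short of shut, z = 130. Shut: feet in the notches (2.5 mm play each way along y), dropped 6 mm to z = 124, top flush with the long walls.
- cleat (a point): Centre of the top of the wooden cleat that stands across the lid near its -y end: 80 (x) by 12 (y) mm, 26 mm high above the plate, at lid (0, -85, 42) mm; axes as the lid's. Pushing it along takes up to about 10 N; in the notches the lid stops hard, and a push of over about 20 N there may tip it.
- latch (a joint): Angle (rad) of the steel turn-latch on its vertical pivot outside the crate's -x wall. It points at (value - 1.92) from crate +x, anticlockwise from above: 0 = open, pointing to -y and a little -x (starts 0 to 0.4); 1.92 = stop, square across the lid, pointing to +x. Stiff (about 1 N at the knob), stays where left.
- latch_pin (a point): Centre of the top of the latch's upright round steel knob, 12 mm in diameter, near the latch's free end, 60 mm from the pivot; it stands 148 to 176 mm above the bench and moves with the latch.
- latch_pivot (a point): The latch's pivot, fixed at crate (-88, 100, 140) mm; axes as the crate's. The latch bar, 5 mm thick, 13 wide and 66 long, lies 143 to 148 mm above the bench: it passes 3 mm over the dropped lid but runs against the edge of a lid that has not dropped.
- fuse: White ceramic fuse holder with brass clips, 30 by 70 by 38 mm, near the crate's -x side; origin under its centre; a loose bystander that must not be disturbed
- nozzle: Steel balloon-filling nozzle standing upright, 60 mm across at its foot, 110 mm high, off the crate's -y end; origin under its centre; a loose bystander that must not be disturbed
- sonde: White radiosonde case, 60 by 90 by 100 mm high, on the crate's +x side; origin under its centre; a loose bystander that must not be disturbed
- driver: Screwdriver lying off the crate's +y end, about 200 mm long along its x; a loose bystander that must not be disturbed
- barometer: Round brass barometer lying on its back, 150 mm across, 45 mm high, with a 24 mm wide, 22 mm high knob on top, far to the left; a loose bystander that must not be disturbed
- phone: Grey bakelite telephone handset on its cradle, 150 by 245 by 100 mm, far to the right; a loose bystander that must not be disturbed
- mug: White mug, 76 mm wide, 85 mm high, to the right of the robot; a loose bystander that must not be disturbed
Things that resemble listed ones, but are neither listed nor needed, are in the scene too. There is more than one size of the lid; the job needs the larger.

How it is judged:
By the outcome, as a careful person would: the job done as asked, in the order asked, and still so for the second after the job is handed in, with the robot touching nothing.
It also fails if it takes over 45 s, if anything falls off the work surface, if the arm or the gripper's body presses on something with over 40 N, if the wrist force passes 120 N, or if a joint passes its speed limit or range.

## Working session

There is one attempt and no reset: what is moved stays moved. The work goes in short steps, Python scripts to look and compute and a tool call to move; the robot and the scene stay as the last step left them, time stands still between calls to the robot, and variables do not carry over. Pictures are saved under pics/ and viewed, at most 13 in all, crops included, and the job is handed in when it is done.

```bash
mkdir -p pics; ls; cat > h.py <<'E'
import numpy as np, cv2
from cell import monitor, cams, ctrl
def K(c):
    f=192/np.tan(np.radians(c["fovy"])/2); return np.array([[f,0,c["cx"]],[0,f,c["cy"]],[0,0,1.]])
def ray(c,px):
    k=K(c); d=np.array([(px[0]-k[0,2])/k[0,0],(px[1]-k[1,2])/k[1,1]]); u=d.copy()
    for _ in range(30): u=d/(1+c["k1"]*(u@u))
    P=np.array(c["pose"]); return P[:3,3],P[:3,:3]@np.array([u[0],u[1],1])
def onz(c,px,z):
    o,d=ray(c,px); return o+d*(z-o[2])/d[2]
def proj(c,p):
    P=np.array(c["pose"]); q=P[:3,:3].T@(np.array(p)-P[:3,3]); u=q[:2]/q[2]; u=u*(1+c["k1"]*(u@u)); k=K(c)
    return np.array([k[0,0]*u[0]+k[0,2],k[1,1]*u[1]+k[1,2]])
E
python3 - <<'E'
from h import *
a=[]
for n in("scene","top"):
    c=cams.read_camera(n); a.append(c["image"]); np.save(f"pics/{n}0.npy",c,allow_pickle=True)
    print(n,np.round(c["pose"],3).tolist(),c["fovy"],c["k1"])
    cv2.imwrite(f"pics/{n}0.png",cv2.resize(c["image"],(800,600)))
E
```

```text
pics
scene [[-0.326, 0.698, -0.637, 1.213], [0.945, 0.237, -0.225, 0.233], [-0.006, -0.675, -0.737, 0.946], [0.0, 0.0, 0.0, 1.0]] 57.903679178116946 0.019149216283988236
top [[-0.024, -0.991, 0.13, 0.345], [-1.0, 0.021, -0.022, 0.004], [0.019, -0.13, -0.991, 1.597], [0.0, 0.0, 0.0, 1.0]] 48.7163677232899 0.014573307045459238
```

View pics/top0.png

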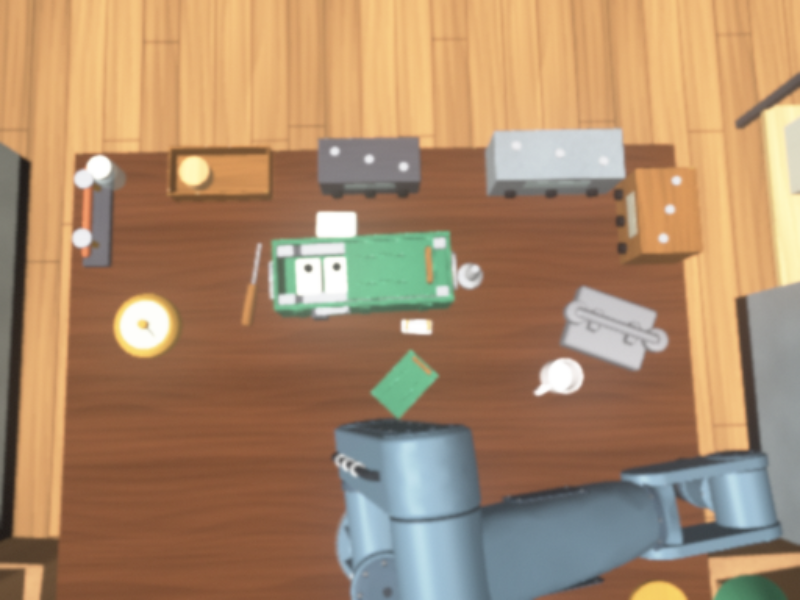

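View pics/scene0.png

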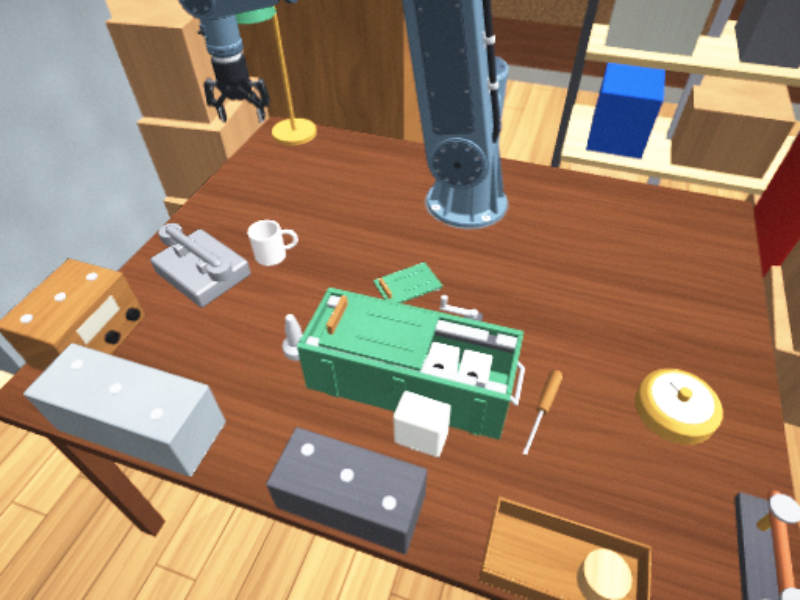

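The top view (800x600) shows the crate at (272–455, 232–315), with the well at left holding white cases (308,277) and (335,277). The steel latch is on its robot side at about (330,316).

There are two candidates for the lid:
- The large plate on the rails in the crate at about (393,272), with its cleat at (430,265).
- A small plate loose on the bench at (405,383).

The one on the rails fits: it is larger and lies on the crate short of the well. I'll confirm this in a crop and measure.

```bash
cat > m.py <<'E'
from h import *
def run(tag,show=True):
    c=cams.read_camera("top"); s=cams.read_camera("scene"); im=c["image"]
    hsv=cv2.cvtColor(im,cv2.COLOR_BGR2HSV)
    g=cv2.inRange(hsv,(60,80,30),(95,255,255)); g[300:]=0
    n,l,st,ce=cv2.connectedComponentsWithStats(g)
    for i in range(1,n):
        if st[i,4]>300: print("green",st[i],ce[i].round(1))
    i=1+np.argmax(st[1:,4]); m=(l==i).astype(np.uint8)
    pts=np.argwhere(m)[:,::-1].astype(np.float32)
    W=np.array([onz(c,p,.14)[:2] for p in pts],np.float32)
    r=cv2.minAreaRect(W*1000); print("crate rect z.14 mm",r)
    o=cv2.inRange(hsv,(5,110,80),(20,255,255)); o&=cv2.dilate(cv2.boxPoints(cv2.minAreaRect(pts)) is None and m or cv2.fillConvexPoly(np.zeros_like(m),cv2.convexHull(pts.astype(np.int32)),255),None)
    n,l,st,ce=cv2.connectedComponentsWithStats(o)
    for i in range(1,n):
        if st[i,4]>30:
            P=np.array([onz(c,p,.172)[:2] for p in np.argwhere(l==i)[:,::-1]],np.float32)
            print("cleat",st[i],"world",onz(c,ce[i],.172).round(4),cv2.minAreaRect(P*1000))
    a=cv2.resize(im[135:270,160:310],None,fx=3,fy=3,interpolation=cv2.INTER_CUBIC)
    b=cv2.resize(s["image"][160:295,185:345],None,fx=2,fy=2,interpolation=cv2.INTER_CUBIC)
    v=np.zeros((405,800,3),np.uint8); v[:405,:450]=a; v[:270,450:770]=b
    cv2.imwrite(f"pics/{tag}.png",v)
    return c,s
if __name__=="__main__": import sys; run(sys.argv[1])
E
python3 m.py a1
```

```text
green [ 220  149   70   48 2515] [252.5 172.3]
green [239 226  40  41 750] [257.5 246.7]
crate rect z.14 mm ((612.434814453125, -41.92430877685547), (163.088134765625, 233.45858764648438), 1.9765657186508179)
cleat [273 159   3  21  48] world [ 0.6196 -0.108   0.172 ] ((619.1032104492188, -107.81451416015625), (6.856324672698975, 69.54141998291016), 88.26005554199219)
```

View pics/a1.png

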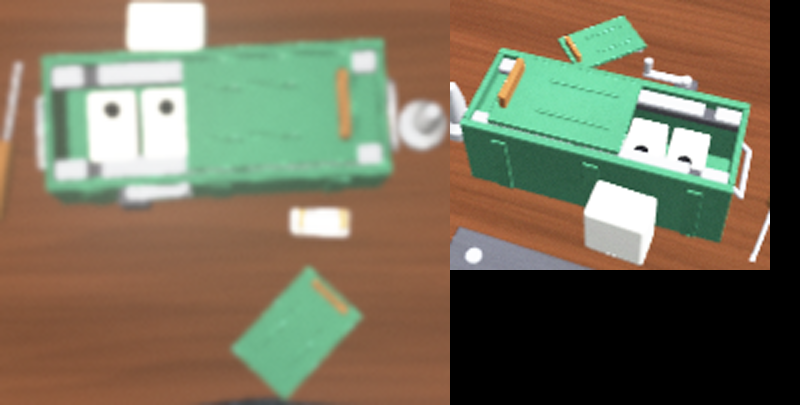

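The crop confirms it: the lid on the rails spans the crate's width, with its cleat at (343,103) and the notched rails bare at left. The small plate at (297,335) lies on the bench and is the decoy. The latch bar runs from (125,200) to (188,190), and its knob is at (648,65) in the scene inset.

```bash
cat > e.py <<'E'
from h import *
c=np.load("pics/top0.npy",allow_pickle=True).item(); s=np.load("pics/scene0.npy",allow_pickle=True).item()
hsv=cv2.cvtColor(c["image"],cv2.COLOR_BGR2HSV); g=cv2.inRange(hsv,(60,80,30),(95,255,255)); 
def w(p): return onz(c,p,.14)
# far long edge: first green row; ends: first/last green column
far=np.array([w((u,np.where(g[135:215,u]>0)[0][0]+134.5))[:2] for u in list(range(178,198))+list(range(234,284))])
rows=range(157,190)
L=np.array([w((np.where(g[v,160:310]>0)[0][0]+159.5,v))[:2] for v in rows]); R=np.array([w((np.where(g[v,160:310]>0)[0][-1]+160.5,v))[:2] for v in rows])
for n,a in(("far",far),("L",L),("R",R)):
    print(n,cv2.fitLine(a.astype(np.float32),cv2.DIST_HUBER,0,.01,.01).ravel().round(4), np.median(a,0))
def tri(p,q):
    o,d=ray(c,p);o2,d2=ray(s,q);A=np.stack([d,-d2],1);t=np.linalg.lstsq(A,o2-o,rcond=None)[0];x,y=o+d*t[0],o2+d2*t[1];return (x+y)/2,np.linalg.norm(x-y)
st=monitor.get_state(); print(st["tool_pos"],st["eef_rot"],st["opening"],st["time"])
o=onz(s,(284,187.5),.176);print("knob scene top",o); print("pivot scene",onz(s,(305,202),.148))
for p in((201.5,201),(222.5,197.5)): print("top latch ends",onz(c,p,.148))
E
python3 e.py
```

```text
far [ 0.036  -0.9994  0.6922  0.0132] [ 0.69325172 -0.0226819 ]
L [ 0.3582 -0.9336  0.6224  0.1684] [0.61784361 0.2294027 ]
R [ 0.9993  0.0386  0.6154 -0.1587] [ 0.6099914  -0.15797394]
[ 0.17475807 -0.54764833  0.4041243 ] [-1.79939740e+02 -1.18273689e-02  1.76944330e+01] 1.0012486786140753 0.2
knob scene top [0.51714202 0.07346761 0.176     ]
pivot scene [0.52864826 0.14384323 0.148     ]
top latch ends [0.51699095 0.14278734 0.148     ]
top latch ends [0.5275556 0.0706576 0.148    ]
```

The manual's scale: shifts go in shares of 0.75 m and turns go in shares of pi/2 rad. Converting my numbers, 0.545 m is 0.7267, -0.016 m is -0.0213, -74.3 degrees is -0.8256.

>>> step_hand --steps '[[[0.0667,-0.0333,0],[0,0,-0.0778]],[[0.1467,-0.0667,0],[0,0,-0.1667]],[[0.22,-0.1013,0],[0,0,-0.25]],[[0.2933,-0.1333,-0.0067],[0,0,-0.3333]],[[0.3667,-0.1733,-0.0133],[0,0,-0.4167]],[[0.44,-0.2067,-0.0213],[0,0,-0.5]],[[0.5133,-0.24,-0.0213],[0,0,-0.5833]],[[0.5867,-0.2733,-0.0213],[0,0,-0.6667]],[[0.66,-0.3067,-0.0213],[0,0,-0.75]],[[0.7267,-0.3387,-0.0213],[0,0,-0.8256]],[[0.7267,-0.3387,-0.0213],[0,0,-0.8256]],[[0.7267,-0.3387,-0.0213],[0,0,-0.8256]]]' --finger_gap 0.0 --clamp_n 20

```text
time: 1.7
tool_pos: [0.6166, -0.1401, 0.4201]
eef_rot: [-179.9, -0.0, 92.0]
ft_force: [0.2, 0.4, 0.1]
opening: -0.001
gripper_force: 0.0
```

```bash
python3 - <<'E'
from h import *
c=cams.read_camera("wrist"); np.save("pics/w1.npy",c,allow_pickle=True); cv2.imwrite("pics/w1.png",cv2.resize(c["image"],(800,600)))
print(np.round(c["pose"],3).tolist(),c["fovy"],c["k1"]); print(monitor.get_state()["eef_rot"])
E
```

```text
[[0.999, 0.034, 0.009, 0.614], [0.035, -0.957, -0.288, -0.068], [-0.001, 0.288, -0.958, 0.39], [0.0, 0.0, 0.0, 1.0]] 62.04686375156792 -0.08925711133607322
[-1.79942757e+02 -1.80336396e-04  9.19275760e+01]
```

View pics/w1.png

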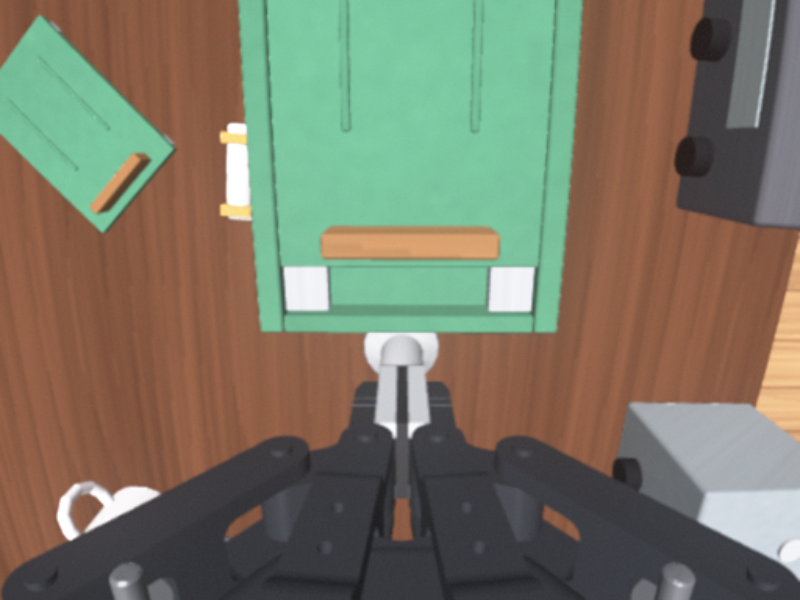

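The wrist view shows the crate's -y end corners at (261,331) and (556,331). The cleat's top spans (322–499, 235–259), the lid's -y edge is at row 264, and the nozzle is at (401,350) just outside the end wall.

```bash
python3 - <<'E'
from h import *
c=np.load("pics/w1.npy",allow_pickle=True).item()
f=lambda u,v,z: onz(c,(u*.64,v*.64),z).round(4)
print("corners",f(261,331,.14),f(556,331,.14)); print("cleat -y edge",f(322,259,.172),f(499,259,.172)); print("cleat +y top edge",f(325,236,.172),f(497,236,.172))
print("lid -y edge",f(282,264,.146),f(538,264,.146)); print("wall inner",f(285,314,.14),f(533,314,.14)); print("nozzle tip",f(401,343,.11))
E
```

```text
corners [ 0.5412 -0.1632  0.14  ] [ 0.6997 -0.1575  0.14  ]
cleat -y edge [ 0.5796 -0.1156  0.172 ] [ 0.6586 -0.1128  0.172 ]
cleat +y top edge [ 0.581  -0.1052  0.172 ] [ 0.6568 -0.1025  0.172 ]
lid -y edge [ 0.5553 -0.1246  0.146 ] [ 0.6839 -0.1199  0.146 ]
wall inner [ 0.5546 -0.1531  0.14  ] [ 0.686  -0.1484  0.14  ]
nozzle tip [ 0.617  -0.1792  0.11  ]
```

Scaled: 0.093 m is 0.124, 0.06 m is 0.08.

>>> step_hand --steps '[[[0,0.004,0.04],[0,0,0]],[[0,0.004,0.08],[0,0,0]],[[0,0.004,0.1133],[0,0,0]],[[0,0.004,0.124],[0,0,0]],[[0.008,0.004,0.124],[0,0,0]],[[0.016,0.004,0.124],[0,0,0]],[[0.0267,0.004,0.124],[0,0,0]],[[0.04,0.004,0.124],[0,0,0]]]'

```text
time: 2.75
tool_pos: [0.6192, -0.1105, 0.3293]
eef_rot: [179.8, 0.2, 92.0]
ft_force: [0.4, -5.2, 1.9]
opening: 0.003
gripper_force: 2.7
```

>>> step_hand --steps '[[[0.0133,0,0],[0,0,0]],[[0.0267,0,0],[0,0,0]],[[0.04,0,0],[0,0,0]],[[0.0533,0,0],[0,0,0]],[[0.0667,0,0],[0,0,0]],[[0.08,0,0],[0,0,0]],[[0.0907,0,0],[0,0,0]],[[0.0987,0,0],[0,0,0]],[[0.104,0,0],[0,0,0]],[[0.1067,0,0],[0,0,0]]]'

```text
time: 4.0
tool_pos: [0.6164, -0.0304, 0.3293]
eef_rot: [179.8, 0.2, 92.0]
ft_force: [-0.1, -5.8, 1.9]
opening: -0.006
gripper_force: 2.9
```

Scaled: 0.022 m is 0.0293, 0.019 m is 0.0253.

>>> step_hand --steps '[[[0.0067,0,0],[0,0,0]],[[0.0133,0,0],[0,0,0]],[[0.02,0,0],[0,0,0]],[[0.0253,0,0],[0,0,0]],[[0.0293,0,0],[0,0,0]]]'

```text
time: 4.62
tool_pos: [0.6156, -0.0085, 0.3292]
eef_rot: [179.8, 0.2, 92.0]
ft_force: [0.9, -5.9, 2.0]
opening: -0.0
gripper_force: 2.9
```

>>> step_hand --steps '[[[0.004,0,0],[0,0,0]],[[0.008,0,0],[0,0,0]]]'

```text
time: 4.88
tool_pos: [0.6153, -0.0023, 0.3289]
eef_rot: [179.9, 0.1, 92.0]
ft_force: [-0.2, -5.1, 2.4]
opening: -0.001
gripper_force: 2.8
```

```bash
python3 m.py a2
```

```text
green [ 175  153   43   48 1444] [196.5 174.5]
green [261 158  28  26 553] [275.4 171.4]
green [221 163  22  27 327] [230.1 177.8]
green [248 225  31  41 632] [259.8 245.8]
crate rect z.14 mm ((604.8069458007812, 161.27056884765625), (146.5823211669922, 165.54737854003906), 89.94972229003906)
```

View pics/a2.png

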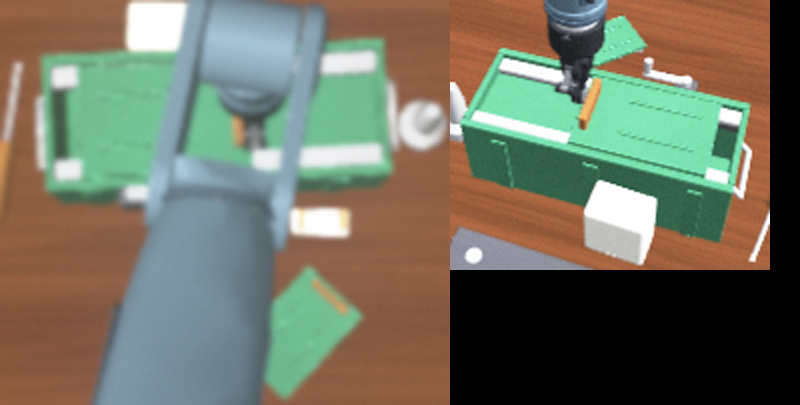

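The lid is almost over the well, with the cleat at (590,103) in the inset and the +y notch pads still visible at (730,117) and (717,175). I'll continue in 1 mm steps and watch the force.

Scaled: 0.002 m is 0.0027, 0.001 m is 0.0013.

>>> step_hand --steps '[[[0.0013,0,0],[0,0,0]],[[0.0027,0,0],[0,0,0]]]' --only "pos|ft"

```text
tool_pos: [0.6153, -0.0008, 0.3288]
ft_force: [0.2, -7.8, 4.5]
```

>>> step_hand --steps '[[[0.0013,0,0],[0,0,0]],[[0.0027,0,0],[0,0,0]]]' --only "pos|ft"

```text
tool_pos: [0.6153, 0.0004, 0.3288]
ft_force: [-0.1, -12.7, 3.2]
```

The force has risen to 12.7 N and the motion is lagging, so the lid is probably stopped in the notches. I'll back off and look.

Scaled: -0.1 m is -0.1333, -0.08 m is -0.1067.

>>> step_hand --steps '[[[-0.008,0,0],[0,0,0]],[[-0.0267,0,0],[0,0,0]],[[-0.04,0,-0.0267],[0,0,0]],[[-0.0533,0,-0.0667],[0,0,0]],[[-0.0533,0,-0.1067],[0,0,0]],[[-0.0533,0,-0.1333],[0,0,0]],[[-0.0533,0,-0.1333],[0,0,0]]]'

```text
time: 6.35
tool_pos: [0.6166, -0.0383, 0.4302]
eef_rot: [179.8, 0.1, 92.0]
ft_force: [-1.0, -0.1, -0.9]
opening: -0.004
gripper_force: 0.0
```

```bash
python3 - <<'E'
from h import *
c=cams.read_camera("wrist"); np.save("pics/w2.npy",c,allow_pickle=True); cv2.imwrite("pics/w2.png",cv2.resize(c["image"],(800,600)))
E
```

```text
(no output)
```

View pics/w2.png

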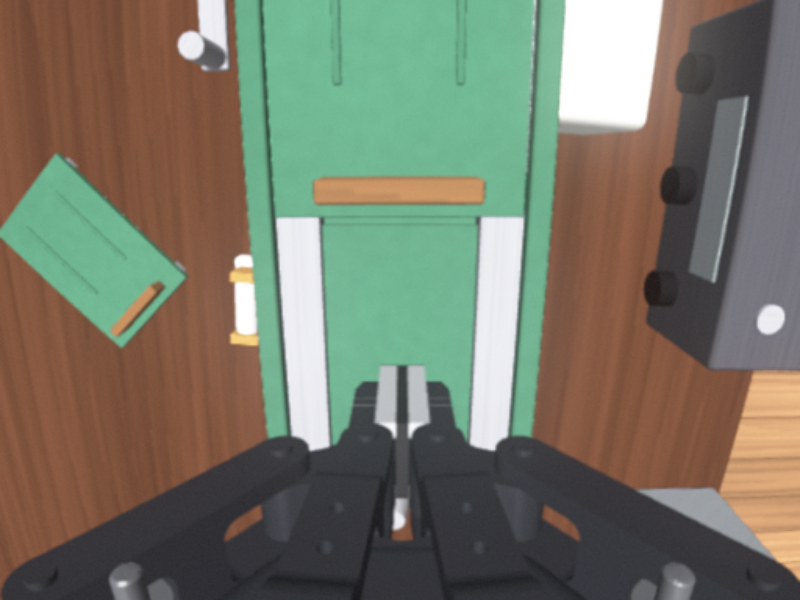

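The wrist view shows the cleat at (314–484, 178–204), the lid's -y edge at row 217, and the latch knob's top at (191,46). The crate walls now look flush with the plate.

```bash
python3 - <<'E'
from h import *
c=np.load("pics/w2.npy",allow_pickle=True).item()
f=lambda u,v,z: onz(c,(u*.64,v*.64),z)
C=np.array([.6133,.0395]);t=np.radians(2.05);R=np.array([[np.cos(t),-np.sin(t)],[np.sin(t),np.cos(t)]])
cr=lambda p:((R.T@(p[:2]-C))*1000).round(1)
for z in(.172,.166): print("cleat",z,np.linalg.norm(f(314,204,z)-f(484,204,z)),cr(f(314,204,z)),cr(f(484,204,z)))
for z in(.146,.14): print("lid edge",z,cr(f(275,217,z)),cr(f(525,217,z)))
k=f(191,46,.176); print("knob",k,cr(k)); d=cr(k)-[-88,100]; print(np.hypot(*d),np.degrees(np.arctan2(d[1],d[0])))
print("wall check",cr(f(243,100,.14)),cr(f(560,100,.14)))
g=c["image"]; 
E
python3 m.py a3
```

```text
cleat 0.172 0.07706268987194531 [-38.4 -29. ] [ 38.7 -29.1]
cleat 0.166 0.07909340985353558 [-39.4 -29.6] [ 39.7 -29.7]
lid edge 0.146 [-63.1 -38.1] [ 64.4 -38.3]
lid edge 0.14 [-64.6 -38.9] [ 65.9 -39. ]
knob [0.52465232 0.0749132  0.176     ] [-87.3  38.6]
61.403990098364126 -89.34681908536066
wall check [-77.1  19.4] [80.1 19.4]
green [ 175  152   53   49 1828] [201.  174.3]
green [231 160  40  27 470] [250.5 174.6]
green [257 225  22  38 349] [264.6 244.3]
crate rect z.14 mm ((605.269775390625, 142.87222290039062), (165.18484497070312, 182.22189331054688), 0.7464840412139893)
```

View pics/a3.png

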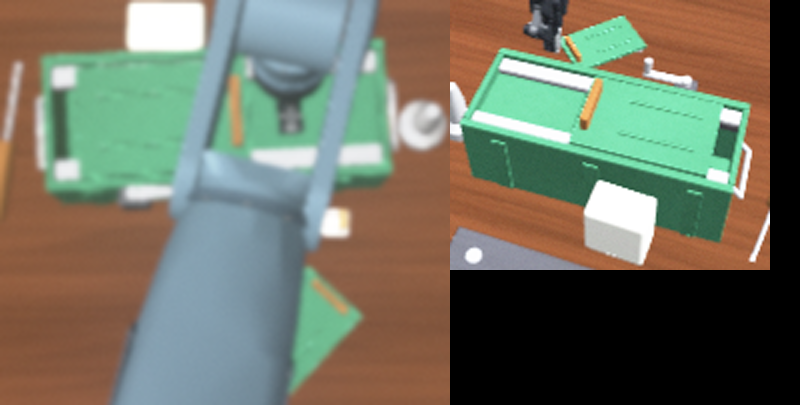

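The lid has dropped: taking its plane at z = 140 mm gives a plate width of 130.5 mm (127.5 mm at z = 146). Its origin is at about crate y = 61, and in the inset it lies flat inside the walls. The latch knob is at crate (-87, 39), 61 mm from the pivot at -89°. I'll come down on its -x side.

Scaled: 0.1165 m is 0.1553, -0.1135 m is -0.1513.

>>> step_hand --steps '[[[0.04,-0.04,0],[0,0,0]],[[0.08,-0.08,0],[0,0,0]],[[0.12,-0.12,0],[0,0,0]],[[0.1553,-0.1513,0],[0,0,0]],[[0.1553,-0.1513,0.0333],[0,0,0]],[[0.1553,-0.1513,0.0733],[0,0,0]],[[0.1553,-0.1513,0.1133],[0,0,0]],[[0.1553,-0.1513,0.136],[0,0,0]],[[0.1553,-0.1513,0.136],[0,0,0]]]'

```text
time: 7.62
tool_pos: [0.4981, 0.0744, 0.3239]
eef_rot: [-179.8, -0.0, 92.0]
ft_force: [-0.7, 0.2, 0.3]
opening: 0.005
gripper_force: 0.0
```

```bash
python3 - <<'E'
from h import *
c=cams.read_camera("wrist"); np.save("pics/w3.npy",c,allow_pickle=True); cv2.imwrite("pics/w3.png",cv2.resize(c["image"],(800,600)))
E
```

```text
(no output)
```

View pics/w3.png

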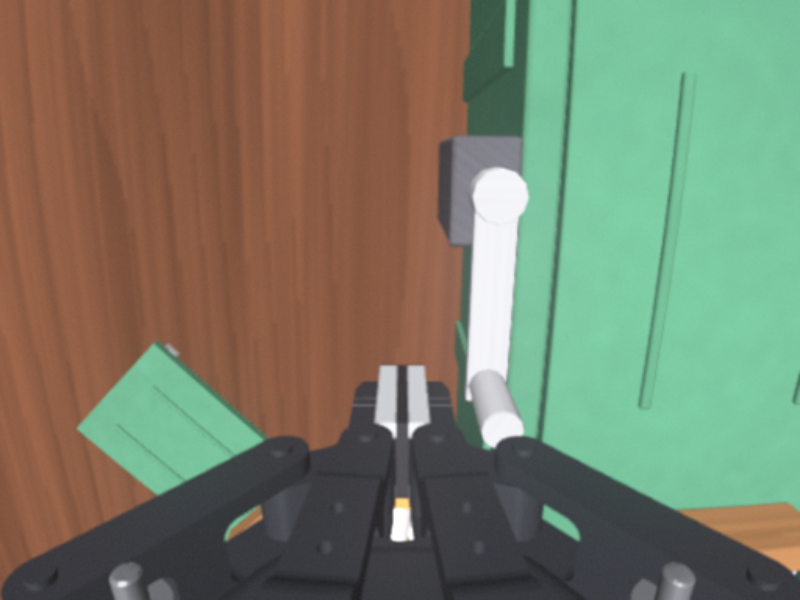

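The wrist view shows the latch pivot at (500,195), with the bar running down to the knob at (500,425). The closed fingertips at (402,370–430) sit to the knob's left. I'll raise 4 mm and swing round the pivot.

Scaled: 0.0836 m is 0.1115, 0.0784 m is 0.1045, -80 degrees is -0.8889.

>>> step_hand --steps '[[[0,0.0053,-0.004],[0,0,0]],[[0,0.016,-0.004],[0,0,0]],[[-0.002,0.0303,-0.004],[0,0,-0.1111]],[[-0.0013,0.0448,-0.004],[0,0,-0.2222]],[[0.0013,0.0591,-0.004],[0,0,-0.3333]],[[0.0071,0.0725,-0.004],[0,0,-0.4444]],[[0.0147,0.0848,-0.004],[0,0,-0.5556]],[[0.0245,0.0956,-0.004],[0,0,-0.6667]],[[0.036,0.1045,-0.004],[0,0,-0.7778]],[[0.0488,0.1115,-0.004],[0,0,-0.8889]],[[0.0488,0.1115,-0.004],[0,0,-0.8889]]]'

```text
time: 9.05
tool_pos: [0.5818, 0.1142, 0.3293]
eef_rot: [180.0, 0.1, 171.9]
ft_force: [-0.4, -0.7, 1.7]
opening: 0.001
gripper_force: 0.0
```

```bash
python3 - <<'E'
from h import *
c=cams.read_camera("wrist"); np.save("pics/w4.npy",c,allow_pickle=True); cv2.imwrite("pics/w4.png",cv2.resize(c["image"],(800,600)))
E
```

```text
(no output)
```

View pics/w4.png

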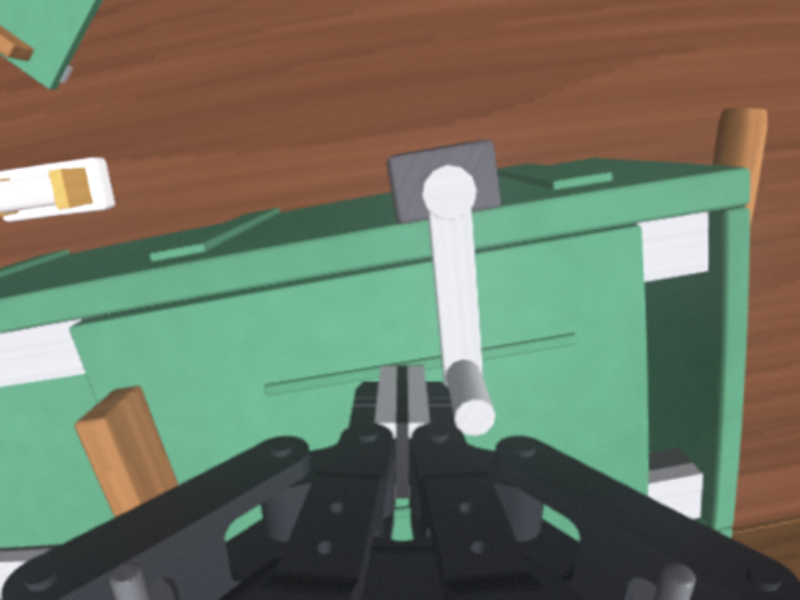

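The wrist view shows the latch now over the dropped lid, with the pivot at (449,192), the knob's top at (474,416), and the tip touching the knob's near side. About 8–10° remain.

Scaled: 0.0105 m is 0.014, 0.008 m is 0.0107, -10 degrees is -0.1111.

>>> step_hand --steps '[[[-0.0007,0.0053,0],[0,0,-0.0444]],[[-0.0013,0.0107,0],[0,0,-0.0889]],[[-0.0019,0.014,0],[0,0,-0.1111]]]' --only "time|pos|ft"

```text
time: 9.48
tool_pos: [0.5842, 0.121, 0.329]
ft_force: [-1.9, -19.1, 1.5]
```

>>> step_hand --steps '[[[0,0.0013,0],[0,0,0]],[[0,0.0027,0],[0,0,0]]]' --only "pos|ft"

```text
tool_pos: [0.5842, 0.1216, 0.329]
ft_force: [-2.0, -23.1, 2.1]
```

```bash
python3 - <<'E'
from h import *
c=cams.read_camera("wrist"); np.save("pics/w5.npy",c,allow_pickle=True); cv2.imwrite("pics/w5.png",cv2.resize(c["image"],(800,600)))
E
```

```text
(no output)
```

View pics/w5.png

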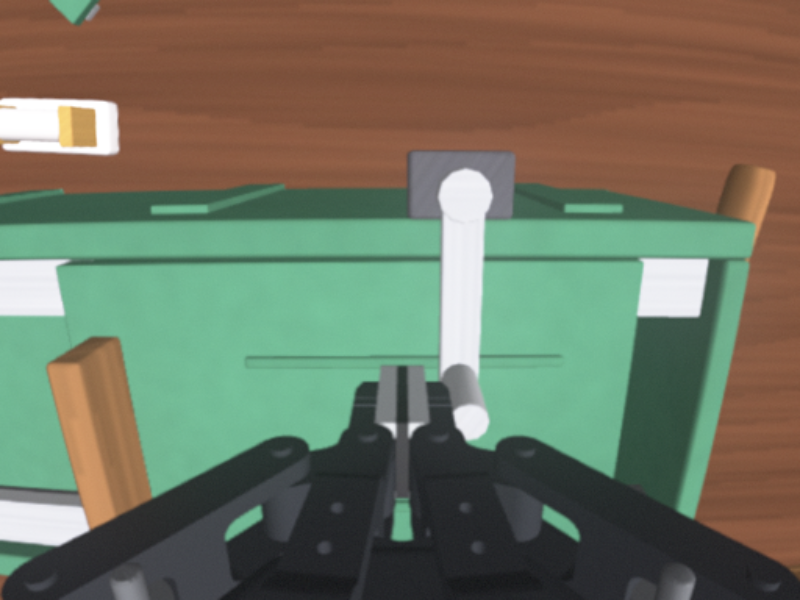

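The wrist view shows the bar square to the wall, from (465,195) to (460,370), with the knob at (470,420) and the tip against it. The force rose to 23 N, so it is at the stop. I'll release and clear.

Scaled: -0.3 m is -0.4, -0.26 m is -0.3467.

>>> step_hand --steps '[[[0,-0.0053,0],[0,0,0]],[[0,-0.02,0],[0,0,0]],[[0,-0.0333,-0.0267],[0,0,0]],[[0,-0.0333,-0.08],[0,0,0]],[[0,-0.08,-0.1333],[0,0,0]],[[0,-0.1467,-0.16],[0,0,0]],[[0,-0.2133,-0.16],[0,0,0]],[[0,-0.28,-0.16],[0,0,0]],[[0,-0.3467,-0.16],[0,0,0]],[[0,-0.4,-0.16],[0,0,0]],[[0,-0.4,-0.16],[0,0,0]]]'

```text
time: 11.15
tool_pos: [0.5939, -0.1769, 0.4502]
eef_rot: [-179.9, 0.1, -178.3]
ft_force: [-0.3, -0.3, 0.3]
opening: 0.003
gripper_force: 0.0
```

```bash
python3 - <<'E'
import m; c,s=m.run("a4")
from h import *
a=cv2.resize(c["image"][135:270,100:310],None,fx=2.5,fy=2.5,interpolation=cv2.INTER_CUBIC)
b=cv2.resize(s["image"][150:300,185:385],None,fx=3,fy=3,interpolation=cv2.INTER_CUBIC)
v=np.zeros((600,800,3),np.uint8); v[:450,:600]=b; v[450:,600:]=cv2.resize(c["image"],(200,150)); v[450:,:600]=cv2.resize(c["image"][140:215,150:450],(600,150)); cv2.imwrite("pics/f.png",v)
E
```

```text
green [ 175  149  111   52 3458] [223.  174.4]
crate rect z.14 mm ((608.42041015625, 39.72894287109375), (166.48948669433594, 387.5711975097656), 1.8900461196899414)
cleat [237 161   3  22  40] world [0.6128 0.0153 0.172 ] ((612.7698364257812, 15.41115951538086), (72.82144165039062, 5.950847625732422), 3.540454626083374)
```

View pics/f.png

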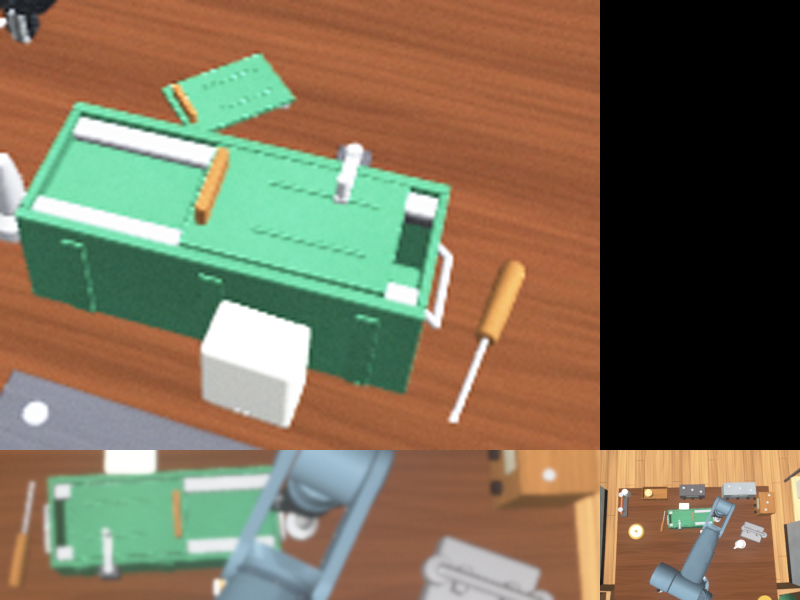

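The scene view shows the lid shut and flat in the crate, with its cleat at (212,185). The latch lies square across it, from (353,155) to (343,195), the sonde and driver look undisturbed, and the arm is clear.

```bash
python3 -c "
from cell import ctrl
print(ctrl.close_job())"
```

```text
the job is handed in; nothing more can be done
None
```

The lid is shut in its notches, the latch was pushed to its stop square across it, and the job was handed in at about 11 s with the arm clear; that last latch push reached about 23 N, more than it needed.

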